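Balance the jar on the kitchen scale

TASK

Balance the honey jar on the two-pan kitchen scale: stand the aluminium slab weight on its end in the slot of the weight pan, all the way down, and put whichever knobbed weight is needed on the open front of that pan so that the beam floats level, with the needle between the two long marks. Leave the jar upright on its pan and do not disturb the salt shaker, the cup or the spice jar.

Things in the scene. Friction and masses are not known exactly. Their poses are not given: they have to be found in the camera images.
- balance: Two-pan kitchen scale, fixed. Origin: centre of its foot (110 x 200 x 16 mm) on the worktop; x to its back, y along the beam to the jar pan (robot's left), z up. White dial plate in the middle, 90 mm wide, top 153 mm up, with two long black marks for level behind the beam's black needle. Pans move straight up and down, never tilt; where on a pan a load stands does not matter.
- beam (a joint): Beam angle, rad: 0 level, positive = jar side down; stops at +-0.18, starts at +0.18. Each pan is 130 mm from the pivot, so moves 130 mm per rad. Floating free of the stops it settles in about 1 s at 1.64 rad per kg by which the jar pan's load exceeds the weight pan's (30 g: 0.049 rad). The needle passes the level marks at about 0.03 rad.
- slot (a point): Centre of the slab slot's floor on the weight pan (robot's right); moves with the pan; axes as the balance. Open on top, 28 mm clear along x between side walls 20 mm high, 5 mm thick; 58 mm clear along y between end cheeks 48 mm high, 6 mm thick, that leave no room to hold the slab by its ends. Floor z = 0.074 at level, 23 mm more at the start. The pan yields downward under load.
- pan_front (a point): Centre of the open front of the weight pan, on its floor, 70 mm in front (-x of the balance) of the slot centre; moves with the pan; axes as the balance. Flat and free from 37 mm in front of it to 50 mm behind it and 51 mm to either side; rim 6 mm high. Knobbed weights go here.
- jar_pan (a point): Centre of the floor of the jar pan (110 x 110 mm, rim 6 mm high); moves with the pan.
- jar: Glass honey jar, 64 mm in diameter, 96 mm high, of unknown mass between 0.245 and 0.31 kg, standing on the jar pan. Origin: centre of its underside.
- slab: Plain aluminium slab weight, exactly 216 g, 64 x 52 x 24 mm (its x, y, z), edges rounded 2 mm, lying flat on the worktop. Origin: centre of its 64 x 52 mm underside. In the slot it stands with its 64 mm side (its x axis) vertical, either end up, 52 mm along the slot's y and 24 mm along the slot's x. It also stands by itself on its 52 x 24 mm end on the worktop.
- slab_mid (a point): Centre of the slab; axes as the slab. 32 mm above the slot floor when the slab is fully down.
- small_weight: Plain steel weight of exactly 30 g: round body 22 mm in diameter, 11 mm high, with a knob on top (neck 12 mm, head 16 mm in diameter, head from 18 to 26 mm above the underside). Upright on the worktop. Origin: centre of the underside. The three knobbed weights stand in a row along world x, about 62 mm apart, in any order.
- medium_weight: Plain steel weight of exactly 60 g: round body 28 mm in diameter, 14 mm high, with a knob on top (neck 12 mm, head 16 mm in diameter, head from 21 to 29 mm above the underside). Upright on the worktop. Origin: centre of the underside. The three knobbed weights stand in a row along world x, about 62 mm apart, in any order.
- large_weight: Plain steel weight of exactly 90 g: round body 34 mm in diameter, 17 mm high, with a knob on top (neck 12 mm, head 16 mm in diameter, head from 24 to 32 mm above the underside). Upright on the worktop. Origin: centre of the underside. The three knobbed weights stand in a row along world x, about 62 mm apart, in any order.
- salt_shaker: Bystander: salt shaker, 44 mm in diameter, 90 mm high; origin at the centre of its underside.
- espresso_cup: Bystander: white espresso cup, 62 x 90 x 55 mm; origin at the centre of its underside.
- spice_jar: Bystander: spice jar with a red cap, 45 mm in diameter, 106 mm high; origin at the centre of its underside.
Not all that is in view belongs to the job. What is shaped like the large_weight but turquoise is not meant.

How it is judged:
By the outcome, as a careful person would: the job done as asked, in the order asked, and still so for the second after the job is handed in, with the robot touching nothing.
It also fails if it takes over 72 s, if anything falls off the work surface, if the arm or the gripper's body presses on something with over 40 N, if the wrist force passes 120 N, or if a joint passes its speed limit or range.

ROBOT

A 6-joint arm with a two-finger parallel gripper is mounted at the origin on a cart in front of the work surface, level with it; the furniture and walls round the work are solid. World frame = base frame: x ahead of the robot, y to its left, z up, the work surface at z = 0. Lengths are in m, angles in rad, forces in N, time in s.
With the tool pointing down it reaches from about 0.25 to 0.775 m from the base axis. Payload 4 kg.
Tool frame: the origin (TCP) lies on the centre line of the jaws, within the pads' length; the fingertips stand 14 mm ahead of it and the grasp point (between the pads) lies 5 mm behind it (robot.tcp_to_tips is the distance from the TCP to the fingertips, in m); z points along the fingers, y is the line along which they close (so a half turn about z gives the same grasp; the last joint's range is limited). The gripper opens to 94 mm and grips with 3 to 60 N. Pads are 16 mm wide; open, the fingers measure 119 mm over their backs; the gripper's body (75 mm by 177 mm) begins 78 mm behind the grasp point.
Start: joints at [-1.245, 0.087, 1.371, -0, 1.684, -0.103], TCP at [0.229, -0.5, 0.22] pointing down, gripper open.
Joint ranges: [-3.1, 3.1], [-0.76, 2.03], [0.27, 2.55], [-1.08, 4.22], [0.17, 2.65], [-2.57, 2.57]. Speed limits (rad/s): [2.79, 2.79, 3.14, 3.14, 3.14, 3.14].

INTERFACE

Orientations are given as [roll, pitch, yaw] about the fixed x, y, z axes, in that order (R = Rz(yaw) Ry(pitch) Rx(roll)).
In Python, from bench import robot gives the robot as it stands.
- The arm moves only by the tool carry_out, never from a script. Its argument "increments" is a list of rows, each a list of 3 entries, a list of its own where there are three numbers: the closure in counts, from 0 (fully open) to 255 (shut), then the shift along the tool's x, y, z in mm, then the turn about the tool's z in degrees. In form: [[fingers, [dx, dy, dz], twist], ...]. A call has 1 to 8 rows; each row shifts and turns the commanded pose from where the row before left it, along the tool's axes as they then stand; what a row does not reach is not made up. A row lasts 1/10 s, in which the tool goes at most 50 mm and 8.59 degrees, less where a joint would pass 70% of its speed; a pose out of reach is approached as far as the arm can. A call with a gripper value outside its range is refused whole. The fingers move at their own pace and stop on an object; the grip force is fixed at half the most. Time passes only in rows, so rows that do not move let the fingers close. It gives the time, the measured TCP pose, the force, the opening and the grip force at its end, in the units of the state.
- robot.get_obs(): the state, without advancing time (a new reading comes with each control period).
- robot.snapshot(name): name is "side" or "top"; returns the picture (480x640x3 uint8, blue, green, red); there is no depth.
- robot.get_calibration(name): a dict with "vfov" (degrees; the focal length in pixels is half the picture's height over the tangent of half this angle, whatever the lens; pixels are square), "cx", "cy" (the principal point, pixels), "k1" (the pictures are not rectified: a ray, as slopes to the right and down, at radius r is drawn at 1 + k1 r^2 times it, then the intrinsics apply), "T" (4x4, takes a point from camera to world coordinates). Camera axes: x right, y down, z forward; pixel columns grow to the right and rows downward; lengths in m; the calibration is good to about 2 mm. A picture is of the moment at which its call begins. get_calibration takes no time and is no camera call.
- robot.close_job(): hands the job in; it is judged then, once.
The state is a dict: "time": time; "joint_positions": joint angles; "qvel": joint speeds; "joint_torque": joint torques, N m; "tool_pos": TCP position; "ee_rot": TCP orientation; "wrist_force": force on the tool from outside, world axes, zero at the start; "wrist_torque": the same for the moment, N m; "width": finger opening in m; "finger_force": force on a finger pad.
Only numpy, scipy, OpenCV 4.12 (cv2) and the standard library are available. Lean on these libraries where they do the work, as an engineer would, in place of code of your own. Each camera call takes 0.05 s, during which the arm holds its last target. There are 200 camera calls.

## Working session

There is one attempt and no reset: what is moved stays moved. The work goes in short steps, Python scripts to look and compute and a tool call to move; the robot and the scene stay as the last step left them, time stands still between calls to the robot, and variables do not carry over. Pictures are saved under pics/ and viewed, at most 10 in all, crops included, and the job is handed in when it is done.

Besides the shell and the picture viewer there is one more tool, called by a JSON object that holds its "op" and its "data", one argument or row to a line. carry_out: Moves the arm, as the interface text tells. Its arguments: {"type":"object","properties":{"increments":{"type":"array","items":{"type":"array"}}},"required":["increments"]}

```bash
mkdir -p pics; ls
python3 - <<'E'
from bench import robot
import cv2
for n in ("top","side"):
    cv2.imwrite(f"pics/{n}0.png",robot.snapshot(n)); c=robot.get_calibration(n); print(n,c)
print(robot.get_obs(), robot.tcp_to_tips)
E
```

```text
pics
top {'vfov': 47.21330034431247, 'cx': 321.9389553958537, 'cy': 233.6561726996079, 'k1': 0.026142949143346535, 'T': array([[-0.00681525, -0.98168512,  0.19038877,  0.29444299],
       [-0.99978982,  0.00300787, -0.02027974,  0.09310128],
       [ 0.01933565, -0.19048696, -0.98149929,  1.36981176],
       [ 0.        ,  0.        ,  0.        ,  1.        ]])}
side {'vfov': 46.83269902793628, 'cx': 333.19950281546835, 'cy': 238.1550346394671, 'k1': -0.17689060072028392, 'T': array([[ 0.94216389, -0.23760524,  0.23637038,  0.2286881 ],
       [-0.33458789, -0.62589829,  0.70448724, -0.84072275],
       [-0.01944604, -0.74282911, -0.6691986 ,  0.9509115 ],
       [ 0.        ,  0.        ,  0.        ,  1.        ]])}
{'time': 0.1, 'joint_positions': array([-1.24507208e+00,  8.78856741e-02,  1.37209359e+00, -2.37313551e-05,
        1.68360211e+00, -1.03107069e-01]), 'qvel': array([-0.00150622, -0.00170371, -0.00334714, -0.00068033, -0.00180584,
       -0.00085139]), 'joint_torque': array([ 2.11658749e-03, -3.41249621e+01, -3.03302801e+01,  7.19340867e-02,
        3.03840393e-02, -1.09975726e-04]), 'tool_pos': array([ 0.22852925, -0.49976071,  0.21842353]), 'ee_rot': array([-3.13961207e+00, -1.81227439e-04,  4.28828488e-01]), 'wrist_force': array([-0.60632002, -0.30158878,  0.43857078]), 'wrist_torque': array([-0.05629727, -0.03989057,  0.04210681]), 'finger_force': 0.0, 'width': 0.09419062834715616} 0.014
```

View pics/top0.png

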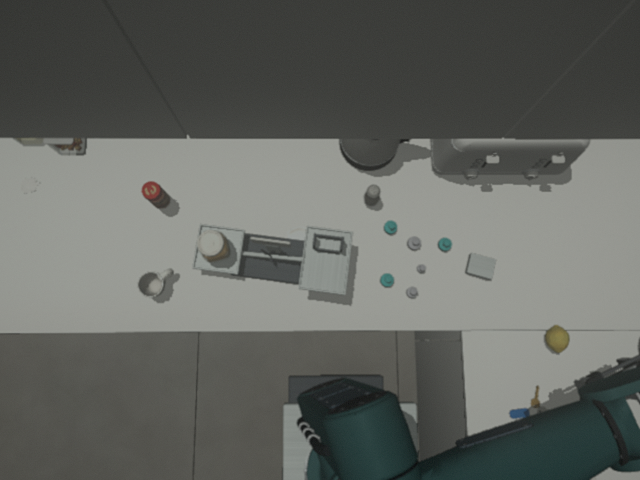

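View pics/side0.png

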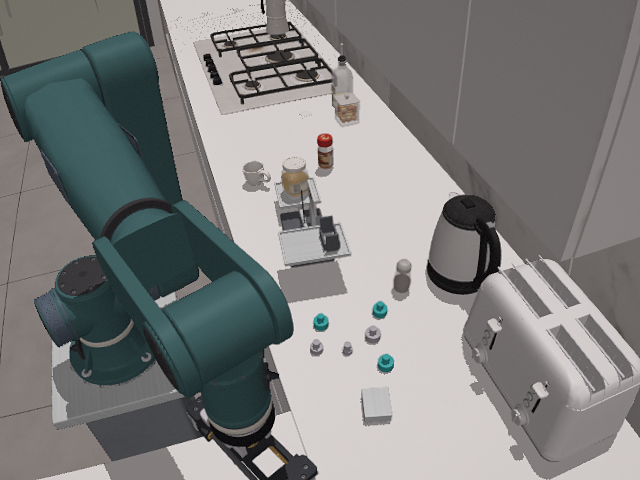

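The top view shows the scale with the jar at (213,245), the weight pan at (327,262) and its slot at (328,243), the slab at (481,266) and the salt shaker at (373,195).

Candidates in the top view:
- Grey weights: (414,243), (421,268) and (412,292).
- Turquoise decoys, not meant: (391,228), (445,244) and (388,280).

The grey row fits the description. I'll enlarge it to tell the sizes apart and get exact pixels.

```bash
cat > h.py <<'E'
from bench import robot
import cv2, numpy as np
def KD(n):
    c=robot.get_calibration(n); f=240/np.tan(np.radians(c['vfov']/2))
    return np.array([[f,0,c['cx']],[0,f,c['cy']],[0,0,1]]),np.array([c['k1'],0,0,0,0.]),c['T']
def ray(n,uv):
    K,D,T=KD(n); p=cv2.undistortPoints(np.array([[uv]],float),K,D)[0,0]
    return T[:3,3],T[:3,:3]@np.array([p[0],p[1],1])
def at(n,uv,z):
    o,d=ray(n,uv); return o+d*(z-o[2])/d[2]
def proj(n,P):
    K,D,T=KD(n); Ti=np.linalg.inv(T)
    return cv2.projectPoints(np.array(P,float).reshape(-1,1,3),cv2.Rodrigues(Ti[:3,:3])[0],Ti[:3,3],K,D)[0].reshape(-1,2)
def crop(n,img,x0,y0,w,h,s):
    c=cv2.resize(img[y0:y0+h,x0:x0+w],None,fx=s,fy=s,interpolation=cv2.INTER_CUBIC)
    for i in range(0,w,10): cv2.line(c,(i*s,0),(i*s,4 if i%50 else 14),(0,0,255),1)
    for i in range(0,h,10): cv2.line(c,(0,i*s),(4 if i%50 else 14,i*s),(0,0,255),1)
    return c
E
python3 - <<'E'
from h import *
t=cv2.imread('pics/top0.png')
s=cv2.imread('pics/side0.png')
cv2.imwrite('pics/c1.png',np.vstack([crop('t',t,300,215,200,87,4)[:300],crop('s',s,270,180,200,75,4)]))
cv2.imwrite('pics/c1.png',np.vstack([crop('t',t,300,220,200,80,4),crop('s',s,300,295,200,70,4)]))
for n,uv,z in [("slab",(481,266),.024),("w1",(414,243),.03),("w2",(421,268),.026),("w3",(412,292),.03),("slot",(328,243),.1)]: print(n,at("top",uv,z).round(3))
E
```

```text
slab [ 0.473 -0.328  0.024]
w1 [ 0.53  -0.163  0.03 ]
w2 [ 0.468 -0.179  0.026]
w3 [ 0.409 -0.153  0.03 ]
slot [0.518 0.053 0.1  ]
```

View pics/c1.png

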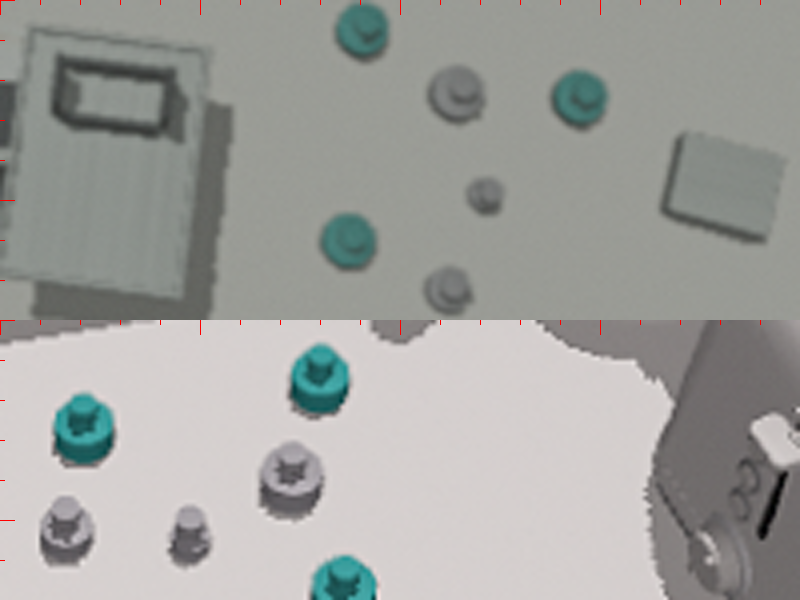

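Second look: the grey heads are large at (416,243), small at (422,268) and medium at (414,292). That is the right row and the body sizes agree. The slab's top corners are (471.5,253), (496,259), (492,280) and (467.5,272).

Run:
```python
from h import *
A=lambda uv,z:at("top",uv,z)
S=np.array([A(p,.024) for p in [(471.5,253.25),(496.25,259.25),(491.75,280.25),(467.5,272)]])
print("slab",S.mean(0).round(4),np.linalg.norm(np.diff(S[[0,1,2,3,0]],axis=0),axis=1).round(4))
for a,b in((0,1),(3,2),(0,3),(1,2)): d=S[b]-S[a]; print(np.degrees(np.arctan2(d[1],d[0])).round(1))
for n,uv,z in [("L",(416,242.8),.032),("S",(422,268),.026),("M",(413.8,291.8),.029),("salt",(373,190),.09),("tq",(447,243),.032)]: print(n,A(uv,z).round(4))
P=np.array([A(p,.103) for p in [(307.5,227),(353,232),(345.75,294.25)]]);print(P.round(4)); 
for a,b in((0,1),(1,2)): d=P[b]-P[a]; print(np.linalg.norm(d).round(4),np.degrees(np.arctan2(d[1],d[0])).round(1))
# slot cheek tops: outer corners of slot box
t=cv2.imread('pics/top0.png'); s=cv2.imread('pics/side0.png')
cv2.imwrite('pics/c2.png',np.vstack([crop('t',t,190,215,170,90,4)[:320],crop('s',s,250,150,113,65,6)[:,:680][:270]]))
```

```text
slab [ 0.4723 -0.33    0.024 ] [0.0625 0.0542 0.0622 0.0485]
-104.1
-109.4
164.8
164.3
L [ 0.5301 -0.1677  0.032 ]
S [ 0.468  -0.1812  0.026 ]
M [ 0.4092 -0.1581  0.029 ]
salt [ 0.6497 -0.0574  0.09  ]
tq [ 0.5294 -0.2448  0.032 ]
[[ 0.5562  0.1008  0.103 ]
 [ 0.5439 -0.0062  0.103 ]
 [ 0.3979  0.0131  0.103 ]]
0.1078 -96.6
0.1473 172.5Traceback (most recent call last):
  File "<stdin>", line 11, in <module>
    return _nx.concatenate(arrs, 0, dtype=dtype, casting=casting)
           ~~~~~~~~~~~~~~~^^^^^^^^^^^^^^^^^^^^^^^^^^^^^^^^^^^^^^^
ValueError: all the input array dimensions except for the concatenation axis must match exactly, but along dimension 1, the array at index 0 has size 680 and the array at index 1 has size 678
```

Slab centre is about (0.472,-0.330), with its long axis about -106° from world x. The tool can't tilt, so I'll take the slab across its 52 mm width near the -y end and let it swing upright.

{"op": "carry_out", "data": {
  "increments": [
    [60,[28,-3,12],-8.3],
    [60,[28,-3,12],-8.3],
    [60,[28,-3,12],-8.3],
    [60,[28,-3,12],-8.3],
    [60,[28,-3,12],-8.3],
    [60,[28,-3,12],-8.2],
    [60,[28,-3,12],0],
    [60,[28,-3,12],0]
  ]
}}

```text
time: 0.9
tool_pos: [0.3402, -0.3151, 0.1224]
ee_rot: [-3.141, -0.001, 1.296]
wrist_force: [0.4, 0.2, -0.2]
width: 0.0717
finger_force: 0.0
```

```bash
cat >> h.py <<'E'
def go(x,y,z,yawdeg=None):
    o=robot.get_obs(); p=o['tool_pos']; a=o['ee_rot'][2]; X,Y,Z=np.array([x,y,z])-p; c,s=np.cos(a),np.sin(a)
    print('t',o['time'],'pos',p.round(4),'yaw',np.degrees(a).round(2),'w',round(o['width'],4),'ff',round(o['finger_force'],1),'F',o['wrist_force'].round(1))
    print('d_tool mm',(1e3*np.array([c*X+s*Y,s*X-c*Y,-Z])).round(1),'twist',None if yawdeg is None else round(np.degrees(a)-yawdeg,1))
E
python3 -c "
from h import *
go(.4647,-.356,.02,74.3)"
```

```text
t 0.9 pos [ 0.3402 -0.3151  0.1224] yaw 74.28 w 0.0717 ff 0.0 F [ 0.4  0.2 -0.2]
d_tool mm [ -5.6 130.9 102.4] twist -0.0
```

{"op": "carry_out", "data": {
  "increments": [
    [60,[-1.5,33,15],0],
    [60,[-1.5,33,15],0],
    [60,[-1.5,33,15],0],
    [60,[-1,32,15],0],
    [60,[0,0,0],0],
    [60,[0,0,0],0]
  ]
}}

```text
time: 1.5
tool_pos: [0.4643, -0.3568, 0.062]
ee_rot: [-3.138, -0.001, 1.297]
wrist_force: [-0.5, -1.0, 0.8]
width: 0.0719
finger_force: 0.0
```

```bash
python3 -c "
from h import *
go(.4647,-.356,.02,74.3)
t=robot.snapshot('top'); s=robot.snapshot('side')
cv2.imwrite('pics/c3.png',np.hstack([crop('t',t,430,220,100,100,4),crop('s',s,320,350,100,100,4)]))
for n in ('top','side'):print(n,proj(n,[robot.get_obs()['tool_pos']+[0,0,-.014]]).round(1))"
```

```text
t 1.5 pos [ 0.4643 -0.3568  0.062 ] yaw 74.31 w 0.0719 ff 0.0 F [-0.5 -1.   0.8]
d_tool mm [ 0.8  0.1 42. ] twist 0.0
top [[496.4 268. ]]
side [[375.5 407.4]]
```

View pics/c3.png

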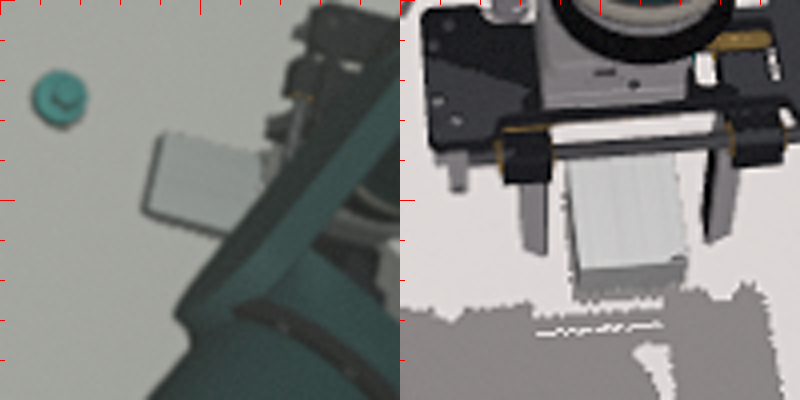

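The fingers straddle the slab's near end squarely, at side-crop (530,250) and (715,240). I'm descending and closing gently to see what force it gives.

{"op": "carry_out", "data": {
  "increments": [
    [60,[0,0,15],0],
    [60,[0,0,15],0],
    [60,[1,0,12],0],
    [90,[0,0,0],0],
    [110,[0,0,0],0],
    [113,[0,0,0],0],
    [113,[0,0,0],0]
  ]
}}

```text
time: 2.3
tool_pos: [0.4656, -0.3569, 0.0222]
ee_rot: [3.14, 0.001, 1.296]
wrist_force: [1.0, 1.1, -1.5]
width: 0.0525
finger_force: 3.5
```

{"op": "carry_out", "data": {
  "increments": [
    [115,[0,0,0],0],
    [115,[0,0,0],0],
    [115,[0,0,0],0],
    [115,[0,0,0],0]
  ]
}}

```text
time: 2.7
tool_pos: [0.4656, -0.3569, 0.0222]
ee_rot: [3.14, 0.001, 1.296]
wrist_force: [0.9, -1.0, 1.5]
width: 0.0517
finger_force: 19.3
```

Grip force varies with closure (3.5 N at 113, 19 N at 115). With a soft grip I'll swing the end up in an arc about the far bottom edge.

{"op": "carry_out", "data": {
  "increments": [
    [113,[0,0,0],0],
    [113,[0,0,0],0],
    [113,[2.5,0,-7.5],0],
    [113,[3,0,-7.5],0],
    [113,[4.5,0,-6.5],0],
    [113,[5,0,-6],0],
    [113,[0,0,0],0]
  ]
}}

```text
time: 3.4
tool_pos: [0.4701, -0.3418, 0.0507]
ee_rot: [3.139, 0.001, 1.297]
wrist_force: [0.2, -0.2, -0.4]
width: 0.0525
finger_force: 0.0
```

```bash
python3 -c "
from h import *
go(.4647,-.356,.02,74.3)
t=robot.snapshot('top'); s=robot.snapshot('side')
cv2.imwrite('pics/c4.png',np.hstack([crop('t',t,430,220,100,100,4),crop('s',s,320,330,100,100,4)]))"
```

```text
t 3.4 pos [ 0.4701 -0.3418  0.0507] yaw 74.32 w 0.0525 ff 0.0 F [ 0.2 -0.2 -0.4]
d_tool mm [-15.2  -1.3  30.7] twist 0.0
```

View pics/c4.png

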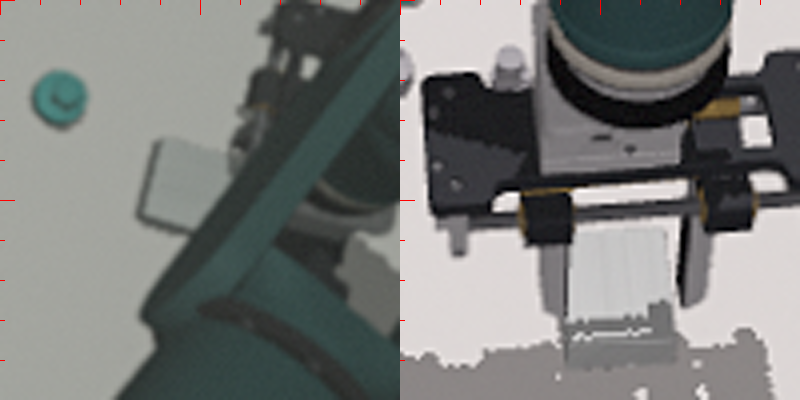

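It slipped out of the soft grip and the slab is still flat, moved about 2 mm. I'll go back and use a bit more grip.

{"op": "carry_out", "data": {
  "increments": [
    [95,[0,0,0],0],
    [95,[0,0,0],0],
    [95,[-6,0.5,15],0],
    [95,[-6,0.5,15],0],
    [110,[0,0,0],0],
    [114,[0,0,0],0],
    [114,[0,0,0],0],
    [114,[0,0,0],0]
  ]
}}

```text
time: 4.3
tool_pos: [0.4668, -0.3537, 0.019]
ee_rot: [-3.141, 0.0, 1.296]
wrist_force: [0.2, -0.1, -0.7]
width: 0.0519
finger_force: 1.0
```

{"op": "carry_out", "data": {
  "increments": [
    [114,[2.5,0,-7.5],0],
    [114,[3,0,-7.5],0],
    [114,[4.5,0,-6.5],0],
    [114,[5,0,-6],0],
    [114,[0,0,0],0]
  ]
}}

```text
time: 4.8
tool_pos: [0.472, -0.3392, 0.0483]
ee_rot: [3.139, 0.001, 1.297]
wrist_force: [-0.0, -0.8, 0.4]
width: 0.0515
finger_force: 1.1
```

```bash
python3 -c "
from h import *
go(.4647,-.356,.02,74.3)
t=robot.snapshot('top'); s=robot.snapshot('side')
cv2.imwrite('pics/c5.png',np.hstack([crop('t',t,430,220,100,100,4),crop('s',s,320,330,100,100,4)]))"
```

```text
t 4.8 pos [ 0.472  -0.3392  0.0483] yaw 74.32 w 0.0515 ff 1.1 F [-0.  -0.8  0.4]
d_tool mm [-18.1  -2.5  28.3] twist 0.0
```

View pics/c5.png

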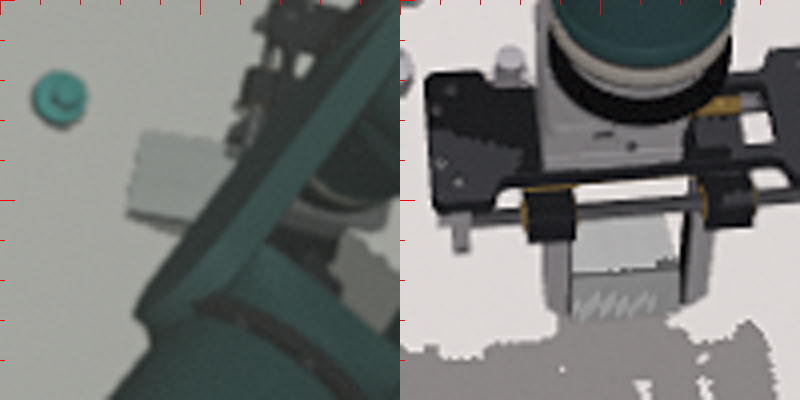

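The slab is now tilting: in the side crop the gripped end face is raised at (620,290) and the left side wall has gone from the top crop. I'm continuing the arc at this grip.

{"op": "carry_out", "data": {
  "increments": [
    [114,[6,0,-5.5],0],
    [114,[6.5,0,-4.5],0],
    [114,[7,0,-4],0],
    [114,[7,0,-3],0],
    [114,[8,0,-2],0],
    [114,[8,0,-1],0],
    [114,[8,0,0],0],
    [114,[8,0,1],0]
  ]
}}

```text
time: 5.7
tool_pos: [0.487, -0.2822, 0.0654]
ee_rot: [-3.142, -0.0, 1.296]
wrist_force: [-0.2, 1.1, 0.2]
width: 0.0521
finger_force: 0.9
```

```bash
python3 -c "
from h import *
go(.4647,-.356,.02,74.3)
t=robot.snapshot('top'); s=robot.snapshot('side')
cv2.imwrite('pics/c6.png',np.hstack([crop('t',t,430,220,100,100,4),crop('s',s,320,330,100,100,4)]))"
```

```text
t 5.7 pos [ 0.487  -0.2822  0.0654] yaw 74.28 w 0.0521 ff 0.9 F [-0.2  1.1  0.2]
d_tool mm [-77.1  -1.5  45.4] twist -0.0
```

View pics/c6.png

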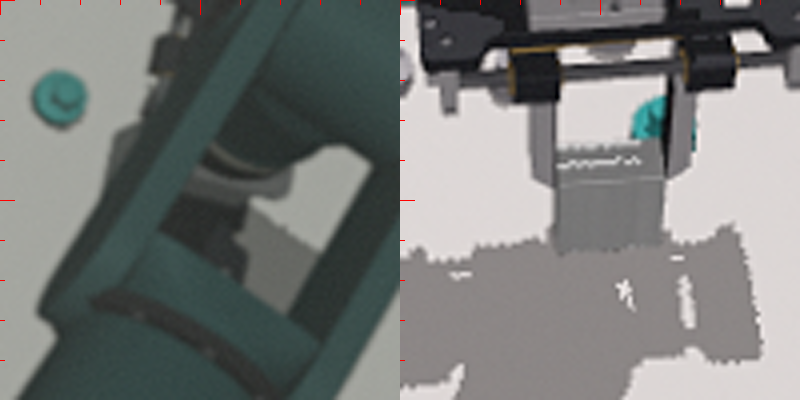

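The slab is nearly upright: end face at side-crop y 140–180, front face 180–250, so it still leans about 13° toward the camera. I'll nudge it on and check by pixel profile.

{"op": "carry_out", "data": {
  "increments": [
    [114,[4,0,0],0],
    [114,[4,0,1],0],
    [114,[0,0,1],0],
    [114,[0,0,0],0]
  ]
}}

```text
time: 6.2
tool_pos: [0.4889, -0.2756, 0.0635]
ee_rot: [-3.142, 0.0, 1.296]
wrist_force: [-0.9, -0.4, 0.5]
width: 0.0521
finger_force: 1.0
```

```bash
python3 -c "
from h import *
go(.4647,-.356,.02,74.3)
s=robot.snapshot('side'); cv2.imwrite('pics/s7.png',s)
g=cv2.cvtColor(s,6).astype(int); p=cv2.imread('pics/c6.png',0)
print('old',[int(p[y*4+1,600+0:640:4].mean()) for y in range(28,70)])
print('new',[int(g[y,370:380].mean()) for y in range(345,400)])"
```

```text
t 6.2 pos [ 0.4889 -0.2756  0.0635] yaw 74.26 w 0.0521 ff 1.0 F [-0.9 -0.4  0.5]
d_tool mm [-84.   -1.4  43.5] twist -0.0
old [207, 203, 204, 202, 199, 194, 188, 203, 166, 121, 111, 125, 182, 135, 115, 115, 117, 132, 118, 117, 117, 117, 117, 117, 117, 117, 117, 118, 117, 117, 117, 117, 117, 121, 122, 132, 135, 135, 135, 135, 135, 134]
new [72, 67, 143, 220, 217, 216, 216, 216, 216, 216, 216, 214, 210, 203, 199, 201, 200, 195, 167, 126, 110, 109, 170, 134, 111, 113, 120, 143, 120, 119, 120, 120, 120, 120, 120, 120, 120, 120, 120, 120, 120, 120, 120, 120, 120, 120, 124, 133, 136, 135, 135, 135, 134, 152, 170]
```

```bash
python3 -c "
from h import *
p=robot.get_obs()['tool_pos']; x=np.array([.271,.963,0]); z=np.array([0,0,1.])
for d in range(-5,30,5):
    a=np.radians(d); u=np.cos(a)*z-np.sin(a)*x; v=np.cos(a)*x+np.sin(a)*z  # u slab up (leaning to -x), v thickness
    B=np.array([p[0],p[1],0])  # bottom front edge
    Q=proj('side',[B,B+.064*u,B+.064*u+.024*v]); print(d,-np.diff(Q[:,1]).round(1))"
```

```text
-5 [20.7  9.4]
0 [18.4 10.1]
5 [15.9 10.8]
10 [13.3 11.4]
15 [10.6 11.9]
20 [ 7.8 12.2]
25 [ 4.9 12.5]
```

The slab is upright, within a few degrees. I'll set it down and release.

{"op": "carry_out", "data": {
  "increments": [
    [114,[0,0,2],0],
    [114,[0,0,2],0],
    [114,[0,0,0],0],
    [110,[0,0,0],0],
    [107,[0,0,0],0],
    [103,[0,0,0],0],
    [95,[0,0,0],0],
    [60,[0,0,0],0]
  ]
}}

```text
time: 7.05
tool_pos: [0.4891, -0.2754, 0.0595]
ee_rot: [3.141, 0.0, 1.296]
wrist_force: [-0.1, -0.2, -0.4]
width: 0.064
finger_force: 0.0
```

{"op": "carry_out", "data": {
  "increments": [
    [60,[0,0,-20],0],
    [60,[0,0,-40],0],
    [60,[0,0,-40],0],
    [60,[-45,0,0],0],
    [60,[-45,0,0],0],
    [60,[-45,0,0],0],
    [60,[-45,0,0],0]
  ]
}}

```text
time: 7.75
tool_pos: [0.4397, -0.4501, 0.1598]
ee_rot: [3.141, 0.0, 1.297]
wrist_force: [1.2, -0.2, 0.1]
width: 0.0717
finger_force: 0.0
```

```bash
python3 -c "
from h import *
go(.4889,-.2756,.06)
t=robot.snapshot('top'); s=robot.snapshot('side'); cv2.imwrite('pics/s8.png',s); cv2.imwrite('pics/t8.png',t)
cv2.imwrite('pics/c8.png',np.vstack([np.hstack([crop('t',t,430,230,80,50,5),crop('s',s,340,330,80,50,5)]),np.hstack([crop('t',t,300,220,80,60,5),crop('s',s,270,210,80,60,5)])]))"
```

```text
t 7.75 pos [ 0.4397 -0.4501  0.1598] yaw 74.3 w 0.0717 ff 0.0 F [ 1.2 -0.2  0.1]
d_tool mm [1.813e+02 1.000e-01 9.980e+01] twist None
```

View pics/c8.png

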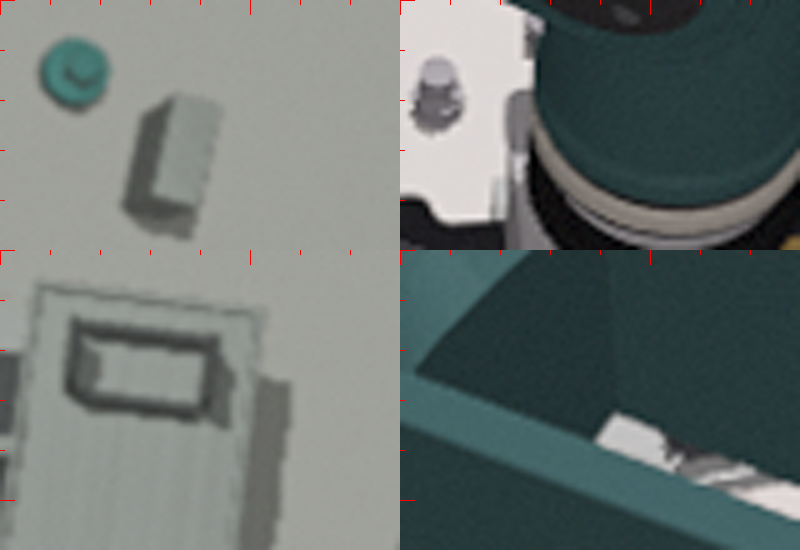

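The slab stands on its end, with its top face corners in the crop at (177,92), (222,102), (197,207) and (152,197). The slot's cheek tops centre near (143,368).

```bash
python3 -c "
from h import *
S=np.array([at('top',(430+a/5,230+b/5),.064) for a,b in [(177,92),(222,102),(197,207),(152,197)]])
c=S.mean(0); d=(S[2]+S[3]-S[0]-S[1])/2; print('slab',c.round(4),'long',np.linalg.norm(d),np.degrees(np.arctan2(d[1],d[0])), 'thick',np.linalg.norm((S[1]+S[2]-S[0]-S[3])/2))
print('slot',at('top',(328.6,243.7),.145).round(4))
ey=np.array([.122,.9925,0]);ex=np.array([.9925,-.122,0])
o=np.array([.5135,.0523,.097])
for nm,l in (('cheek tops outer',[o+sx*.014*ex+sy*.035*ey+[0,0,.048] for sy in(1,-1) for sx in(1,-1)]),('wall top inner',[o+sx*.014*ex+sy*.029*ey+[0,0,.02] for sy in(1,-1) for sx in(1,-1)])): print(nm,((proj('top',l)-[300,220])*5+[0,250]).round(0).tolist())
go(c[0],c[1],.05,-17)
"
```

```text
slab [ 0.4824 -0.2838  0.064 ] long 0.0531565993384751 163.57715440957625 thick 0.021990870974361507
slot [0.5088 0.0529 0.145 ]
cheek tops outer [[71.0, 319.0], [64.0, 380.0], [224.0, 337.0], [218.0, 398.0]]
wall top inner [[84.0, 332.0], [77.0, 391.0], [208.0, 347.0], [201.0, 406.0]]
t 7.85 pos [ 0.4377 -0.4535  0.1587] yaw 73.91 w 0.0718 ff 0.0 F [0.9 0.2 0.1]
d_tool mm [175.4  -4.1 108.7] twist 90.9
```

{"op": "carry_out", "data": {
  "increments": [
    [105,[44,-1,5],0],
    [105,[44,-1,5],0],
    [105,[44,-1,5],0],
    [105,[43,-1,5],0],
    [105,[0,0,0],8.4],
    [105,[0,0,0],8.4],
    [105,[0,0,0],8.4],
    [105,[0,0,0],8.4]
  ]
}}

```text
time: 8.65
tool_pos: [0.484, -0.278, 0.1396]
ee_rot: [-3.142, -0.0, 0.705]
wrist_force: [-0.8, -0.2, 0.2]
width: 0.0553
finger_force: 0.0
```

{"op": "carry_out", "data": {
  "increments": [
    [105,[0,0,0],8.4],
    [105,[0,0,0],8.4],
    [105,[0,0,0],8.4],
    [105,[0,0,0],8.4],
    [105,[0,0,0],8.4],
    [105,[0,0,0],8.4],
    [105,[0,0,0],6.3],
    [105,[0,0,0],0]
  ]
}}

```text
time: 9.45
tool_pos: [0.4838, -0.2784, 0.1395]
ee_rot: [-3.141, -0.0, -0.279]
wrist_force: [-0.2, -0.1, -0.1]
width: 0.0554
finger_force: 0.0
```

```bash
python3 -c "
from h import *
go(.4824,-.2838,.048,-16.4)"
```

```text
t 9.45 pos [ 0.4838 -0.2784  0.1395] yaw -15.98 w 0.0554 ff 0.0 F [-0.2 -0.1 -0.1]
d_tool mm [ 0.1  5.6 91.5] twist 0.4
```

{"op": "carry_out", "data": {
  "increments": [
    [105,[0,3,20],0.4],
    [105,[0,2.5,25],0],
    [105,[0,0,25],0],
    [105,[0,0,20],0],
    [105,[0,0,1.5],0],
    [140,[0,0,0],0],
    [165,[0,0,0],0],
    [180,[0,0,0],0]
  ]
}}

```text
time: 10.25
tool_pos: [0.4832, -0.285, 0.0498]
ee_rot: [3.14, -0.003, -0.286]
wrist_force: [-0.1, -0.6, 0.2]
width: 0.0348
finger_force: 0.0
```

{"op": "carry_out", "data": {
  "increments": [
    [200,[0,0,0],0],
    [220,[0,0,0],0],
    [255,[0,0,0],0],
    [255,[0,0,0],0],
    [255,[0,0,-10],0],
    [255,[0,0,-30],0],
    [255,[0,0,-40],0],
    [255,[0,0,-45],0]
  ]
}}

```text
time: 11.05
tool_pos: [0.4807, -0.2837, 0.172]
ee_rot: [-3.14, 0.005, -0.287]
wrist_force: [0.1, -0.7, -2.0]
width: 0.0235
finger_force: 30.0
```

```bash
python3 -c "
from h import *
go(.512,.0523,.22,83)"
```

```text
t 11.05 pos [ 0.4807 -0.2837  0.172 ] yaw -16.44 w 0.0235 ff 30.0 F [ 0.1 -0.7 -2. ]
d_tool mm [ -65.1 -331.1  -48. ] twist -99.4
```

{"op": "carry_out", "data": {
  "increments": [
    [255,[-7,-36,-16],0],
    [255,[-7,-37,-16],0],
    [255,[-7,-37,-16],0],
    [255,[-7,-37,0],0],
    [255,[-7,-37,0],0],
    [255,[-7,-37,0],0],
    [255,[-7,-37,0],0],
    [255,[-7,-37,0],0]
  ]
}}

```text
time: 11.85
tool_pos: [0.5113, 0.0157, 0.2203]
ee_rot: [3.141, 0.001, -0.287]
wrist_force: [0.8, 0.2, -2.2]
width: 0.0238
finger_force: 30.0
```

{"op": "carry_out", "data": {
  "increments": [
    [255,[-8,-36,0],0],
    [255,[0,0,0],-8.4],
    [255,[0,0,0],-8.4],
    [255,[0,0,0],-8.4],
    [255,[0,0,0],-8.4],
    [255,[0,0,0],-8.4],
    [255,[0,0,0],-8.4],
    [255,[0,0,0],-8.4]
  ]
}}

```text
time: 12.65
tool_pos: [0.5139, 0.051, 0.2201]
ee_rot: [-3.141, 0.002, 0.745]
wrist_force: [-0.4, -0.0, -2.0]
width: 0.0239
finger_force: 30.0
```

{"op": "carry_out", "data": {
  "increments": [
    [255,[0,0,0],-8.4],
    [255,[0,0,0],-8.4],
    [255,[0,0,0],-8.4],
    [255,[0,0,0],-8.4],
    [255,[0,0,0],-7],
    [255,[0,0,0],0],
    [255,[0,0,0],0]
  ]
}}

```text
time: 13.35
tool_pos: [0.5141, 0.0511, 0.2204]
ee_rot: [-3.14, 0.0, 1.445]
wrist_force: [-0.0, 0.1, -1.5]
width: 0.0238
finger_force: 30.0
```

```bash
python3 -c "
from h import *
go(.512,.0523,.205,83)
t=robot.snapshot('top'); s=robot.snapshot('side'); cv2.imwrite('pics/s9.png',s)
cv2.imwrite('pics/c9.png',np.hstack([crop('t',t,280,200,80,110,5),crop('s',s,270,170,80,110,5)]))
print(proj('side',[[.512,.0523,.097]]))"
```

```text
t 13.35 pos [0.5141 0.0511 0.2204] yaw 82.81 w 0.0238 ff 30.0 F [-0.   0.1 -1.5]
d_tool mm [ 1.  -2.3 15.4] twist -0.2
[[326.52653803 241.67554827]]
```

View pics/c9.png

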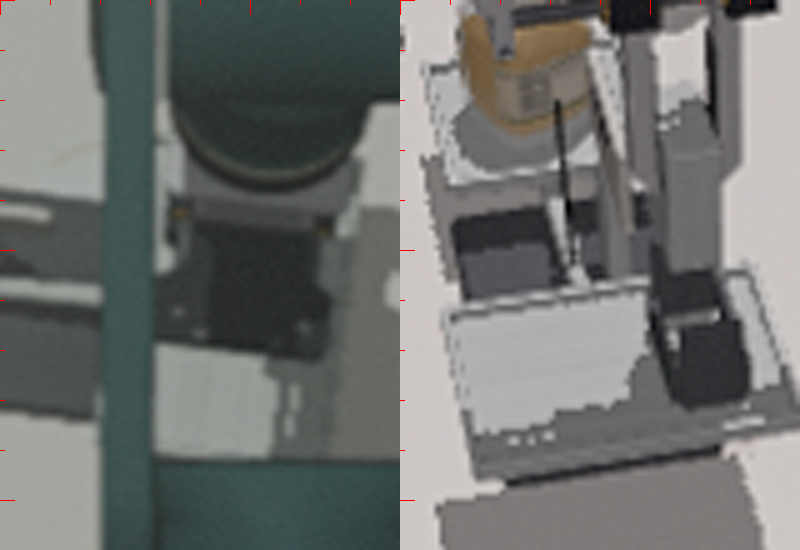

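In the side crop the held slab (face 660–718, bottom at y≈270) hangs over the slot, whose dark cheeks are at (690,290) and (708,360). I'll fit the cheeks in the unobstructed first side picture to fix the slot centre.

Run:
```python
from h import *
from scipy.optimize import minimize
s=cv2.imread('pics/side0.png',0); x0,y0,x1,y1=312,208,350,262
m=(s[y0:y1,x0:x1]<70).astype(np.uint8)
print('\n'.join(''.join('#' if v else '.' for v in r) for r in m))
def render(x,y,hx,yaw=-7,z=.097):
    a=np.radians(yaw); ex=np.array([np.cos(a),np.sin(a),0]);ey=np.array([-np.sin(a),np.cos(a),0]);o=np.array([x,y,z])
    im=np.zeros((54*8,38*8),np.uint8)
    boxes=[(-hx,hx,29,35,0,.048),(-hx,hx,-35,-29,0,.048),(14,19,-35,35,0,.020),(-19,-14,-35,35,0,.02)]
    for b in boxes:
        P=[o+ex*i*1e-3+ey*j*1e-3+[0,0,k] for i in b[:2] for j in b[2:4] for k in b[4:]]
        q=((proj('side',P)-[x0-.5,y0-.5])*8).astype(np.int32); cv2.fillConvexPoly(im,cv2.convexHull(q),255)
    return cv2.resize(im,(38,54),interpolation=cv2.INTER_AREA)>127
for hx in (14,19):
    R=[((render(x,y,hx)!=m.astype(bool)).sum(),x,y) for x in np.arange(.502,.526,.002) for y in np.arange(.042,.064,.002)]
    print(hx,[(int(a),round(b,3),round(c,3)) for a,b,c in sorted(R)[:4]])
```

```text
......................................
.....##...............................
.....###..............................
.....##...............................
.....###..............................
.....###..............................
.....####.............................
.....##...............................
......................................
.................###..................
........#..#########..................
........############..................
........############..................
........############..................
........############..................
........############..................
........#############.................
.........############.................
.........############.................
........##############................
........##############................
........###############...............
..........#############...............
..........##########..#...............
........#..####.......#...............
........#.............#...............
........#.............................
........##..............##............
........
[... 671 characters left out ...]
......................
......................................
......................................
......................................
......................................
......................................
....................##................
..............########................
.......##########.....................
14 [(219, np.float64(0.518), np.float64(0.054)), (222, np.float64(0.518), np.float64(0.052)), (225, np.float64(0.516), np.float64(0.052)), (227, np.float64(0.518), np.float64(0.05))]
19 [(291, np.float64(0.518), np.float64(0.054)), (292, np.float64(0.516), np.float64(0.054)), (292, np.float64(0.518), np.float64(0.05)), (292, np.float64(0.518), np.float64(0.052))]
```

Run:
```python
from h import *
def fr(yaw): a=np.radians(yaw); return np.array([np.cos(a),np.sin(a),0]),np.array([-np.sin(a),np.cos(a),0])
ex,ey=fr(-7.2)
c=np.array([.5141,.0511,.172])
print('slab bottom near corners',proj('side',[c+ex*i-ey*.026 for i in(-.012,.012)]).round(1).tolist())
print('slab top near',proj('side',[c+[0,0,.064]+ex*i-ey*.026 for i in(-.012,.012)]).round(1).tolist())
for x in (.512,.514,.517):
    o=np.array([x,.0523,.097])
    print(x,[proj('side',[o+[0,0,.048]+ex*i-ey*.035 for i in(-h,h)]).round(1).tolist() for h in (.014,.019)], 'bottom',proj('side',[o+ex*i-ey*.035 for i in(-.019,.019)]).round(1).tolist(),'wall top L outer',proj('side',[o+[0,0,.02]-ex*.019+ey*j for j in(-.035,.035)]).round(1).tolist())
s=cv2.imread('pics/s9.png',0)
for y in (205,212,218,222,225): print(y,s[y,316:342].tolist())
s=cv2.imread('pics/side0.png',0)
for y in (240,244,248): print(y,s[y,316:346].tolist())
```

```text
slab bottom near corners [[323.7, 224.9], [334.6, 223.2]]
slab top near [[322.8, 201.6], [334.0, 199.9]]
0.512 [[[322.9, 237.0], [335.5, 234.9]], [[320.7, 237.3], [337.7, 234.6]]] bottom [[321.4, 253.3], [338.0, 250.5]] wall top L outer [[321.1, 246.7], [315.1, 226.6]]
0.514 [[[323.8, 236.7], [336.3, 234.7]], [[321.6, 237.1], [338.6, 234.4]]] bottom [[322.3, 253.1], [338.8, 250.3]] wall top L outer [[322.0, 246.5], [315.9, 226.4]]
0.517 [[[325.1, 236.4], [337.6, 234.4]], [[322.9, 236.8], [339.8, 234.0]]] bottom [[323.5, 252.7], [340.1, 250.0]] wall top L outer [[323.3, 246.2], [317.2, 226.1]]
205 [132, 121, 105, 105, 108, 96, 58, 92, 107, 106, 109, 107, 108, 108, 110, 108, 107, 103, 104, 145, 187, 202, 200, 198, 198, 197]
212 [85, 43, 42, 57, 83, 80, 78, 87, 110, 108, 107, 107, 107, 108, 109, 107, 107, 109, 158, 202, 198, 198, 198, 199, 198, 198]
218 [83, 84, 85, 80, 63, 77, 77, 90, 104, 106, 108, 106, 105, 107, 107, 108, 105, 102, 151, 203, 199, 198, 198, 198, 198, 199]
222 [88, 83, 87, 81, 56, 46, 50, 72, 101, 109, 110, 107, 109, 112, 108, 102, 101, 97, 150, 204, 201, 193, 167, 173, 196, 192]
225 [139, 146, 142, 131, 72, 45, 50, 45, 45, 45, 44, 46, 47, 47, 45, 45, 53, 82, 100, 112, 141, 139, 138, 126, 131, 183]
240 [185, 185, 188, 176, 98, 60, 55, 90, 113, 133, 47, 52, 53, 54, 53, 52, 52, 51, 53, 51, 51, 50, 56, 126, 185, 189, 188, 190, 174, 140]
244 [186, 185, 186, 188, 175, 99, 69, 48, 79, 74, 48, 52, 53, 52, 54, 51, 49, 53, 53, 52, 51, 51, 48, 58, 140, 193, 189, 189, 190, 172]
248 [187, 188, 187, 188, 189, 187, 162, 78, 49, 51, 42, 52, 55, 52, 50, 53, 51, 52, 51, 49, 49, 49, 47, 100, 167, 188, 185, 184, 186, 187]
```

The side view agrees with the tool position within 1 mm. The estimates put the slot at about (0.515,0.052), so I'll lower into it gently and watch the forces.

{"op": "carry_out", "data": {
  "increments": [
    [255,[1.3,0.7,0],-0.2],
    [255,[0,0,20],0],
    [255,[0,0,20],0],
    [255,[0,0,8],0],
    [255,[0,0,4],0],
    [255,[0,0,0],0]
  ]
}}

```text
time: 14.05
tool_pos: [0.5153, 0.0524, 0.1689]
ee_rot: [-3.141, 0.0, 1.451]
wrist_force: [0.1, 0.5, -0.6]
width: 0.0239
finger_force: 30.0
```

{"op": "carry_out", "data": {
  "increments": [
    [255,[0,0,2],0],
    [255,[0,0,2],0],
    [255,[0,0,0],0]
  ]
}}

```text
time: 14.35
tool_pos: [0.516, 0.0524, 0.1658]
ee_rot: [3.139, -0.0, 1.451]
wrist_force: [0.4, 0.3, 0.5]
width: 0.0239
finger_force: 30.0
```

{"op": "carry_out", "data": {
  "increments": [
    [255,[0,0,2],0],
    [255,[0,0,2],0],
    [255,[0,0,0],0]
  ]
}}

```text
time: 14.65
tool_pos: [0.5156, 0.0524, 0.161]
ee_rot: [3.141, -0.0, 1.451]
wrist_force: [0.5, -0.3, 0.0]
width: 0.0239
finger_force: 30.0
```

{"op": "carry_out", "data": {
  "increments": [
    [255,[0,0,2],0],
    [255,[0,0,2],0],
    [255,[0,0,0],0]
  ]
}}

```text
time: 14.95
tool_pos: [0.5153, 0.0524, 0.1566]
ee_rot: [-3.141, 0.0, 1.452]
wrist_force: [0.4, 0.6, 0.5]
width: 0.0241
finger_force: 30.0
```

Run:
```python
from h import *
go(.515,.0523,.146,82.8)
s=robot.snapshot('side'); cv2.imwrite('pics/s10.png',s)
def show(f):
    m=cv2.imread(f,0)[205:262,312:350]; print('\n'.join(''.join('#' if v<70 else '+' if v<125 else '.' for v in r) for r in m))
show('pics/s10.png')
```

```text
t 14.95 pos [0.5153 0.0524 0.1566] yaw 83.17 w 0.0241 ff 30.0 F [0.4 0.6 0.5]
d_tool mm [-0.1 -0.3 10.6] twist 0.4
++++++++++..........##+++++...........
++++++++++..........##++++............
++++++++++..........##++++............
++++++++++..........##++++............
++++++++++..........##++++............
+++++++++++.........+#++++............
+++++++++++.........+#++++............
+++++++++++.......+.+#++++............
+++++++++++....++++++#++++............
+++++++++++....+++++##++++............
++++++++++++++++++++##++++............
+++++++++++++++++++++#++++............
++++++++++++.++++++++#++++............
+++++++++++++++++++++#++++............
++++++++++++++++++++++++++............
++++++++++++++++++++++++++............
++++++++++++++++++++++++++............
+++++++++++#++++++++++++++............
+++++++++++#+++++++++.++++............
+++++++++++#++++++++++++++............
+++++++++++#++++++++++++++............
+++++++++++#++++++++++++++............
+++++++++++#++++++++++++++++..........
+++++...+++#+++++++++++++..+..........
........+++#++++++++++++..............
....++++++
[... 537 characters left out ...]
.....++++###+#############+.....++...
.......+++#################+.....++...
.......+++##################+.+++++...
.......++++#################+++++++...
.......++++#################+..+++++..
...++++++++#################...+++++..
++.++++++++#################+++++++++.
++++++++++++################+...+++++.
++++++++++++###############+.....++++.
+++++++++++++#############+......++++.
+++++++++++++++####+++++++........++++
+++++++++++++++++++++++++.........++++
+++++++++++++++++++++++++..........+++
++++++++++++++++++++++++++.........+++
+++++++++++++++++++++++++++..+++++++++
+++++++++++++++++++++++++++++++++.....
+++++++++++++++++++++++++++++.........
++++++++++++++++++++++++++............
```

The weight has come off the wrist, and the cheeks moved down only about 2 px, so the slab is probably riding on a wall edge. The cheek image hinted the slot lies further +x, so I'll shift that way and watch Fz.

{"op": "carry_out", "data": {
  "increments": [
    [255,[0,1,0],0],
    [255,[0,0,0],0],
    [255,[0,0,0],0]
  ]
}}

```text
time: 15.3
tool_pos: [0.5158, 0.0523, 0.1567]
ee_rot: [-3.14, 0.0, 1.452]
wrist_force: [-0.5, 0.3, -0.7]
width: 0.0237
finger_force: 30.0
```

{"op": "carry_out", "data": {
  "increments": [
    [255,[0,1,0],0],
    [255,[0,0,0],0],
    [255,[0,0,0],0]
  ]
}}

```text
time: 15.6
tool_pos: [0.5173, 0.0521, 0.1565]
ee_rot: [-3.141, 0.0, 1.452]
wrist_force: [-0.3, -0.0, -1.8]
width: 0.024
finger_force: 30.0
```

{"op": "carry_out", "data": {
  "increments": [
    [255,[0,1,0],0],
    [255,[0,0,0],0],
    [255,[0,0,0],0]
  ]
}}

```text
time: 15.9
tool_pos: [0.5183, 0.052, 0.1568]
ee_rot: [-3.141, 0.0, 1.452]
wrist_force: [0.3, -0.3, -2.1]
width: 0.024
finger_force: 30.0
```

```bash
cat >> h.py <<'E'
def side(name,thr=(70,125),y=(205,262),x=(312,350)):
    s=robot.snapshot('side'); cv2.imwrite(f'pics/{name}.png',s); m=cv2.cvtColor(s,6)[y[0]:y[1],x[0]:x[1]]
    print('\n'.join(''.join('#' if v<thr[0] else '+' if v<thr[1] else '.' for v in r) for r in m))
E
python3 -c "
from h import *
go(.515,.0523,.146,82.8)
side('s11',y=(228,258))"
```

```text
t 15.9 pos [0.5183 0.052  0.1568] yaw 83.17 w 0.024 ff 30.0 F [ 0.3 -0.3 -2.1]
d_tool mm [-0.1 -3.3 10.8] twist 0.4
++..+..+++++++++++++++++..............
.......+#+++++++++++++++.....+........
.......+##++++++++++++++..............
.......+###+++++++++++++..............
.......+###++++++++++++++.....+.......
.......+###+++++++++++++++....+.......
........###+++++++++######+...........
........###+++############+....+......
.......+####+#############+...........
.......+####+#############+...........
.......++#################+.....+.....
........+###+##############...........
........+####+#############+.....+....
........++#################+.....++...
........++###+#############+..+..++...
........++##################+++++++...
........+++#################+..++++...
.+...++++++#################...+++++..
++..+++++++#################++++++++..
+++++++++++#################+.++..+++.
++++++++++++###############+......+++.
++++++++++++##############+........++.
++++++++++++++#########++++........+++
+++++++++++++++##++++++++++.........++
+++++++++++++++++++++++++++..........+
++++++++++++++++++++++++++++.........+
++++++++++++++++++++++++++++......++++
++++++++++++++++++++++++++++++++++++++
++++++++++++++++++++++++++++++++......
+++++++++++++++++++++++++.++..........
```

Fz is back to -2.1 N, so the slab slipped off the wall edge and is now inside the slot. I'm going on down.

{"op": "carry_out", "data": {
  "increments": [
    [255,[0,0,3],0],
    [255,[0,0,3],0],
    [255,[0,0,0],0]
  ]
}}

```text
time: 16.25
tool_pos: [0.5178, 0.0521, 0.1502]
ee_rot: [-3.14, 0.0, 1.452]
wrist_force: [-0.4, -0.4, -2.5]
width: 0.0238
finger_force: 30.0
```

{"op": "carry_out", "data": {
  "increments": [
    [255,[0,0,3],0],
    [255,[0,0,0],0],
    [255,[0,0,0],0]
  ]
}}

```text
time: 16.55
tool_pos: [0.5182, 0.052, 0.1478]
ee_rot: [-3.141, 0.0, 1.452]
wrist_force: [-0.4, -1.5, -1.8]
width: 0.0236
finger_force: 30.0
```

{"op": "carry_out", "data": {
  "increments": [
    [255,[0,0,3],0],
    [255,[0,0,3],0],
    [255,[0,0,0],0],
    [255,[0,0,0],0]
  ]
}}

```text
time: 16.95
tool_pos: [0.5186, 0.052, 0.1423]
ee_rot: [3.141, -0.0, 1.452]
wrist_force: [0.5, 0.7, -0.3]
width: 0.0236
finger_force: 30.0
```

```bash
python3 -c "
from h import *
go(.515,.0523,.146,82.8)
side('s12',y=(205,258))"
```

```text
t 16.95 pos [0.5186 0.052  0.1423] yaw 83.17 w 0.0236 ff 30.0 F [ 0.5  0.7 -0.3]
d_tool mm [-0.2 -3.6 -3.7] twist 0.4
+++#########+.........#+++++..........
+++######++...........#+++++..........
+++++++++++...........#+++++..........
+++++++++++...........#+++++..........
+++++#+++++...........##++++..........
+++++#++++++..........##++++..........
+++++#++++++..........##++++..........
+++++#++++++..........##++++..........
+++++#++++++..........##++++..........
+++++#+++++++.........##++++..........
+++++#+++++++.........##++++..........
++++++++++++..........##++++..........
++++++++++++.....++++.##++++..........
++++++++++++....+++++.##++++..........
+++++++++++++...++++++##++++..........
++++++++++++++++++++++##++++..........
++++++++++++++...+++++##++++..........
+++++++++++++....++++++#++++..........
+++++++++++++++++++++++#++++..........
++++++++++++++++++++++++++++..........
++++++++++++++++++++++++++++..........
+++++++++++++++++++++++++++++.........
......+++++++++++++++++++++++.........
.....+++++++++++++++.++++++++.........
+++++..++++++++.+++++++++++++.........
+......
[... 384 characters left out ...]
.......+##################.....++....
........+####+#############+.....+....
........++###+#############+....++....
.........+##################+..++++...
.........+##################+++++++...
.......+++##################+++++++...
+++..++++++#################++++++++..
+++++++++++#################+++++.++..
+++++++++++#################++.....+..
++++++++++++###############+.......++.
++++++++++++###############........++.
++++++++++++##############+.........+.
++++++++++++++######+++++++.........++
++++++++++++++++++++++++++++..........
++++++++++++++++++++++++++++..........
+++++++++++++++++++++++++++++...+...++
++++++++++++++++++++++++++++++++++++++
++++++++++++++++++++++++++++++++++.+..
```

The slab touched the floor at the expected height (bottom at about 0.094), so it is fully down. I'll release and retreat.

{"op": "carry_out", "data": {
  "increments": [
    [200,[0,0,0],0],
    [175,[0,0,0],0],
    [150,[0,0,0],0],
    [130,[0,0,0],0],
    [130,[0,0,-10],0],
    [130,[0,0,-30],0],
    [130,[0,0,-40],0],
    [130,[0,0,-10],0]
  ]
}}

```text
time: 17.8
tool_pos: [0.5204, 0.0521, 0.238]
ee_rot: [3.132, -0.001, 1.452]
wrist_force: [-0.1, -0.3, 0.5]
width: 0.0461
finger_force: 0.0
```

{"op": "carry_out", "data": {
  "increments": [
    [130,[-45,0,0],0],
    [130,[-45,0,0],0],
    [130,[-45,0,0],0],
    [130,[-45,0,0],0],
    [130,[-45,0,0],0],
    [130,[0,0,0],0],
    [130,[0,0,0],0],
    [130,[0,0,0],0]
  ]
}}

```text
time: 18.6
tool_pos: [0.4916, -0.1704, 0.2319]
ee_rot: [-3.141, -0.001, 1.453]
wrist_force: [0.4, 0.5, 0.6]
width: 0.0464
finger_force: 0.0
```

```bash
python3 -c "
from h import *
go(.5301,-.1677,.12,82.8)
a=cv2.imread('pics/side0.png'); s=robot.snapshot('side'); cv2.imwrite('pics/s13.png',s)
cv2.imwrite('pics/c13.png',np.hstack([cv2.resize(q[165:275,265:365],None,fx=4,fy=4,interpolation=2) for q in (a,s)]))"
```

```text
t 18.6 pos [ 0.4916 -0.1704  0.2319] yaw 83.23 w 0.0464 ff 0.0 F [0.4 0.5 0.6]
d_tool mm [  7.2  37.9 111.9] twist 0.4
```

View pics/c13.png

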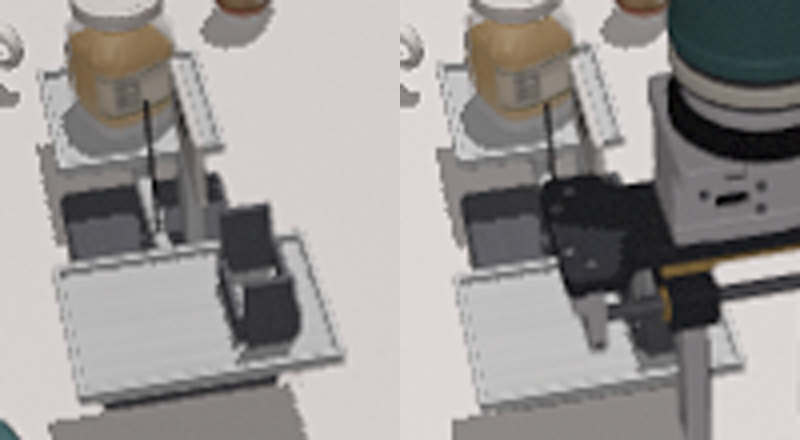

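The jar stays upright and both pans have shifted slightly, with the slab's cheeks now lower behind the gripper. I'll get the beam angle from the sub-pixel shift of jar and pan.

```bash
cat >> h.py <<'E'
def beam(s,ref='pics/side0.png'):
    a=cv2.imread(ref,0).astype(np.float32); b=cv2.cvtColor(s,6).astype(np.float32) if s.ndim==3 else s.astype(np.float32)
    up=lambda q:cv2.resize(q,None,fx=4,fy=4,interpolation=2)
    for nm,(x,y,w,h),P in (('jar',(282,156,26,30),(.535,.30,.1)),('jarpan',(274,180,34,28),(.49,.28,.06)),('wpan_frontL',(276,226,28,22),(.40,.1,.1)),('wpan_rear',(277,236,18,30),(.4,.06,.1))):
        d=(proj('side',[P])-proj('side',[np.array(P)+[0,0,.001]]))[0]
        r=cv2.matchTemplate(up(b[y-6:y+h+6,x-4:x+w+4]),up(a[y:y+h,x:x+w]),cv2.TM_CCOEFF_NORMED); _,v,_,l=cv2.minMaxLoc(r)
        du=np.array([l[0]/4-4,l[1]/4-6]); print(nm,du,'score',round(v,3),'mm up',round(-du[1]/d[1],1))
E
python3 -c "
from h import *
beam(cv2.imread('pics/s13.png'))
beam(cv2.imread('pics/s9.png'))"
```

```text
jar [-0.25 -2.  ] score 0.987 mm up 6.4
jarpan [ 0.   -1.75] score 0.93 mm up 5.8
wpan_frontL [0.25 2.  ] score 0.978 mm up -6.2
wpan_rear [0.   1.75] score 0.965 mm up -5.4
jar [-4.  6.] score -0.15 mm up -19.3
jarpan [0. 0.] score 0.996 mm up -0.0
wpan_frontL [0. 0.] score 0.999 mm up -0.0
wpan_rear [-1.  -4.5] score 0.739 mm up 13.9
```

The beam moved about 6 mm, so it sits at about +0.134 rad, an excess of about 82 g. That calls for the 90 g large_weight, leaving about -0.013 rad. Going to the grey large one at (0.530,-0.168).

{"op": "carry_out", "data": {
  "increments": [
    [130,[3,19,35],0],
    [130,[4,19,35],0],
    [130,[0,0,35],0],
    [130,[0,0,30],0],
    [130,[0,0,20],0],
    [130,[0,0,0],0],
    [130,[0,0,0],0]
  ]
}}

```text
time: 19.35
tool_pos: [0.5305, -0.1678, 0.0774]
ee_rot: [3.141, -0.0, 1.454]
wrist_force: [0.4, -0.2, 0.6]
width: 0.0459
finger_force: 0.0
```

```bash
python3 -c "
from h import *
go(.5301,-.1677,.034,82.8)
s=robot.snapshot('side'); cv2.imwrite('pics/s14.png',s); beam(s)
p=robot.get_obs()['tool_pos']
print(proj('side',[[.5301,-.1677,.032],[.5301,-.1677,.0],p-[0,0,.014]]).round(1).tolist())
m=cv2.cvtColor(s,6)[318:346,355:392]
for r in m[::2]: print(' '.join('%3d'%v for v in r[::2]))
a=cv2.imread('pics/side0.png',0)[318:346,355:392]; print()
for r in a[::2]: print(' '.join('%3d'%v for v in r[::2]))
"
```

```text
t 19.35 pos [ 0.5305 -0.1678  0.0774] yaw 83.28 w 0.0459 ff 0.0 F [ 0.4 -0.2  0.6]
d_tool mm [ 0.  -0.4 43.4] twist 0.5
jar [-4.   4.5] score 0.57 mm up -14.5
jarpan [-4.  6.] score 0.217 mm up -19.9
wpan_frontL [0.25 2.  ] score 0.98 mm up -6.2
wpan_rear [0.   1.75] score 0.965 mm up -5.4
[[369.6, 328.3], [369.2, 337.6], [370.6, 318.5]]
 99 121 119 184 216 216 216 216 217 207 129 127 107  92  88 114 200 217 216
 99 120 119 183 218 216 216 216 216 217 219 208 209 220 164 215 216 216 214
149 117 116 191 217 217 216 216 216 216 216 215 215 217 216 216 215 215 216
216 195 120 198 217 216 216 216 218 219 217 215 216 216 216 216 216 215 215
217 217 217 218 217 217 217 210 171 167 183 220 216 216 215 216 216 216 216
217 217 216 217 216 218 182 159 167 110  94 159 209 217 216 216 216 216 215
216 216 217 216 217 203 165 138 126 102  97 164 170 218 217 216 216 215 215
216 217 216 216 218 171 168  99  97 103  99 103  95 205 216 217 216 216 216
216 216 216 217 219 148 175 148 101 104 100  99  96 198 217 216 216 216 217
216 216 216 217 219 126 154 182 152 100 102 101  90 206 216 216 216 217 186

[... 668 characters left out ...]
 209 209 208 208
210 209 209 209 209 210 175 151 163 165 167 158 202 209 209 208 208 208 209
209 209 209 209 209 197 158 131 144 160 125 154 163 211 209 209 208 208 209
208 209 209 209 210 163 163  93  89  96  87 167 160 201 209 209 209 209 208
209 209 208 209 212 142 168 140  94  96  84 168 165 187 208 208 208 208 208
209 208 208 209 214 119 147 172 177 151 176 176 110 196 208 209 208 208 208
209 209 208 209 211 105  82  82 135 166 136  89  74 204 208 208 208 208 208
208 208 208 209 211 113  86  94  96  94  92  88 170 211 208 208 209 208 208
210 208 208 208 209 215 117  99  94  94  96 111 213 209 208 208 209 209 209
209 209 208 209 209 209 216 141 146 135 147 215 210 209 208 208 208 209 208
```

The side view puts the weight about 5 mm further +x than the top view, the same bias as at the slot. I'm shifting and gripping the knob.

{"op": "carry_out", "data": {
  "increments": [
    [130,[-0.5,4,15],0],
    [130,[0,0,18],0],
    [130,[0,0,10],0],
    [160,[0,0,0],0],
    [185,[0,0,0],0],
    [215,[0,0,0],0],
    [255,[0,0,0],0],
    [255,[0,0,0],0]
  ]
}}

```text
time: 20.2
tool_pos: [0.5349, -0.1702, 0.035]
ee_rot: [3.139, 0.001, 1.451]
wrist_force: [0.7, -0.3, 1.3]
width: 0.0144
finger_force: 30.0
```

{"op": "carry_out", "data": {
  "increments": [
    [255,[0,0,0],0],
    [255,[0,0,0],0],
    [255,[0,0,-20],0],
    [255,[0,0,-40],0],
    [255,[0,0,-40],0],
    [255,[0,0,-40],0],
    [255,[0,0,0],0]
  ]
}}

```text
time: 20.9
tool_pos: [0.5368, -0.1711, 0.1809]
ee_rot: [3.13, 0.004, 1.452]
wrist_force: [0.9, -0.4, -0.2]
width: 0.0148
finger_force: 30.0
```

```bash
python3 -c "
from h import *
go(.4485,.0605,.17,83)"
```

```text
t 20.9 pos [ 0.5368 -0.1711  0.1809] yaw 83.17 w 0.0148 ff 30.0 F [ 0.9 -0.4 -0.2]
d_tool mm [ 219.5 -115.2   10.9] twist 0.2
```

```bash
python3 -c "
from h import *
p=robot.get_obs()['tool_pos']; print(proj('side',[p,p-[0,0,.014],p-[0,0,.034]]).round(1).tolist())
s=robot.snapshot('side'); cv2.imwrite('pics/s15.png',s); g=cv2.cvtColor(s,6)
for r in g[318:346:3,355:392:2]: print(' '.join('%3d'%v for v in r))
print()
x=int(proj('side',[p])[0,0])
for r in g[235:290:2,x-16:x+18]: print(' '.join('%3d'%v for v in r))
"
```

```text
[[375.6, 279.7], [375.4, 284.7], [375.0, 291.7]]
217 217 216 216 216 216 216 216 217 206 129 128 107 118 122 216 216 216 216
216 217 216 217 216 216 215 216 216 216 216 219 217 218 216 216 215 216 215
217 216 216 216 217 216 216 215 217 217 216 215 216 216 216 216 216 215 215
216 216 217 216 217 216 215 216 216 217 216 216 217 215 215 216 215 216 216
216 216 216 216 216 217 217 216 216 216 216 215 215 216 216 216 215 214 215
217 216 216 216 216 217 216 216 217 217 217 216 215 217 216 216 216 216 216
216 216 216 216 217 217 216 216 216 216 216 215 216 216 215 216 216 216 216
216 216 216 216 215 215 215 216 216 217 217 216 216 216 216 216 217 216 216
216 216 216 216 216 216 216 216 216 216 216 216 216 216 217 216 216 216 215
216 216 215 216 218 217 216 216 218 217 217 216 216 215 216 215 217 216 218

121 120 120 119 121 122 121 119 119 120 121 122 124 124 124 126 127 128 124 116 120 131 129 129 127 122 120 119 122 122 126 106  38  22
122 123 124 125 125 126 127 129 128 127 128 129 126 124 123 121 121 119 121 122 122 122 123 124 121 121 111 106 100  91  78  57  28  33
127 124 123 122 11
[... 2817 characters left out ...]
 217 217 215 216 208
216 217 216 216 217 218 199 108  98 117 121 121 121 117  93  86 102 101 101 102  88  26  49 102 124 120 119 128 189 219 216 216 216 209
215 216 216 216 217 218 214 181 100 115 121 122 122 115  90  87 106 105 104 100  76  22  55 107 123 119 117 139 194 219 216 216 217 208
216 217 216 216 216 216 218 204 138 115 121 121 121 113  87  89  99  98  99  98  87  53  58 106 121 140 184 212 218 216 216 216 217 207
217 216 216 216 216 216 219 204 131 108 120 121 123 112  87  95 103 103 102 103 102  90  85 106 102 181 221 216 216 216 216 216 219 201
216 216 216 216 216 216 219 204 127  80  93 103 110 108  99  99 101 101 102 101 103 102 103  98  95 182 220 216 215 215 216 220 190 127
```

The spot where the large weight stood is empty and it hangs in the fingers. I'm carrying it to the pan front, going round in front of the slab.

{"op": "carry_out", "data": {
  "increments": [
    [255,[0,-38,0],0],
    [255,[0,-38,0],0],
    [255,[0,-39,0],0],
    [255,[44,0,0],0],
    [255,[44,0,0],0],
    [255,[44,0,0],0],
    [255,[44,0,0],0],
    [255,[43,0,0],0]
  ]
}}

```text
time: 21.75
tool_pos: [0.4442, 0.0628, 0.1711]
ee_rot: [-3.137, 0.001, 1.451]
wrist_force: [0.2, -0.5, -0.8]
width: 0.0139
finger_force: 30.0
```

{"op": "carry_out", "data": {
  "increments": [
    [255,[0,0,10],0],
    [255,[0,0,10],0],
    [255,[0,0,10],0],
    [255,[0,0,10],0],
    [255,[0,0,10],0],
    [255,[0,0,2],0],
    [255,[0,0,0],0],
    [255,[0,0,0],0]
  ]
}}

```text
time: 22.55
tool_pos: [0.4462, 0.0609, 0.1223]
ee_rot: [3.141, -0.0, 1.451]
wrist_force: [-0.1, 0.1, -0.6]
width: 0.0143
finger_force: 30.0
```

```bash
python3 -c "
from h import *
go(.4485,.0605,.125,83)
s=robot.snapshot('side'); cv2.imwrite('pics/s16.png',s); beam(s)"
```

```text
t 22.55 pos [0.4462 0.0609 0.1223] yaw 83.13 w 0.0143 ff 30.0 F [-0.1  0.1 -0.6]
d_tool mm [-0.1  2.3 -2.7] twist 0.1
jar [4. 6.] score 0.095 mm up -19.3
jarpan [-4.   -4.25] score 0.243 mm up 14.1
wpan_frontL [0.   0.25] score 0.471 mm up -0.8
wpan_rear [-0.75 -2.25] score 0.543 mm up 7.0
```

{"op": "carry_out", "data": {
  "increments": [
    [255,[0,0,4],0],
    [255,[0,0,4],0],
    [255,[0,0,0],0],
    [255,[0,0,0],0]
  ]
}}

```text
time: 23.0
tool_pos: [0.4456, 0.0613, 0.1137]
ee_rot: [-3.141, 0.0, 1.452]
wrist_force: [-0.3, -0.2, -0.1]
width: 0.0144
finger_force: 30.0
```

{"op": "carry_out", "data": {
  "increments": [
    [235,[0,0,0],0],
    [215,[0,0,0],0],
    [200,[0,0,0],0],
    [180,[0,0,0],0],
    [160,[0,0,0],0],
    [150,[0,0,0],0],
    [150,[0,0,0],0],
    [150,[0,0,0],0]
  ]
}}

```text
time: 23.8
tool_pos: [0.4459, 0.0612, 0.114]
ee_rot: [3.142, 0.0, 1.452]
wrist_force: [0.2, 0.8, -0.8]
width: 0.0387
finger_force: 0.0
```

{"op": "carry_out", "data": {
  "increments": [
    [150,[0,0,-10],0],
    [150,[0,0,-30],0],
    [150,[0,0,-40],0],
    [150,[0,0,-40],0],
    [150,[-45,0,0],0],
    [150,[-45,0,0],0],
    [150,[-45,0,0],0],
    [150,[-45,0,0],0]
  ]
}}

```text
time: 24.6
tool_pos: [0.4242, -0.119, 0.2352]
ee_rot: [3.14, 0.001, 1.452]
wrist_force: [1.4, 0.3, 0.6]
width: 0.0387
finger_force: 0.0
```

{"op": "carry_out", "data": {
  "increments": [
    [150,[-45,0,0],0],
    [150,[-45,0,0],0],
    [150,[-45,0,0],0],
    [150,[-45,0,0],0],
    [150,[-40,-30,0],0],
    [150,[0,-40,0],0],
    [150,[0,0,0],0],
    [150,[0,0,0],0]
  ]
}}

```text
time: 25.4
tool_pos: [0.3287, -0.3279, 0.2349]
ee_rot: [3.14, 0.001, 1.45]
wrist_force: [0.8, -0.1, 0.9]
width: 0.0388
finger_force: 0.0
```

{"op": "carry_out", "data": {
  "increments": [
    [150,[0,0,0],0],
    [150,[0,0,0],0],
    [150,[0,0,0],0],
    [150,[0,0,0],0],
    [150,[0,0,0],0],
    [150,[0,0,0],0],
    [150,[0,0,0],0],
    [150,[0,0,0],0]
  ]
}}

```text
time: 26.2
tool_pos: [0.3288, -0.3276, 0.234]
ee_rot: [3.142, 0.0, 1.452]
wrist_force: [-0.8, 0.9, -0.1]
width: 0.0384
finger_force: 0.0
```

```bash
python3 -c "
from h import *
go(.4485,.0605,.125,83)
s=robot.snapshot('side'); cv2.imwrite('pics/s17.png',s); cv2.imwrite('pics/t17.png',robot.snapshot('top')); beam(s)
g=cv2.cvtColor(s,6)[200:270,275:350]
print('\n'.join(''.join('#' if v<70 else '+' if v<125 else '-' if v<160 else '.' for v in r) for r in g))"
```

```text
t 26.2 pos [ 0.3288 -0.3276  0.234 ] yaw 83.17 w 0.0384 ff 0.0 F [-0.8  0.9 -0.1]
d_tool mm [399.6  72.7 109. ] twist 0.2
jar [4. 6.] score 0.655 mm up -19.3
jarpan [-0.75  2.5 ] score 0.391 mm up -8.3
wpan_frontL [0. 6.] score 0.184 mm up -18.6
wpan_rear [3.75 3.25] score 0.335 mm up -10.0
+#############################++---+++-....................................
#############################++----++++....................................
#+###########################+----+++++--..................................
##############################+---+++++--..................................
##############################+---+++++--..................................
###############################+--+++++--..................................
###############################++-+++++--..................................
###############################++-+++++--..................................
################################+-+++++-++-+-..............................
################################+++++++-++#++..............................
##################################++++++++#++-..
[... 3811 characters left out ...]
+++-............
##################################+..............-+++++++++++++-...........
##################################+...............++++++++--..........--+++
##################################+...............++-...........--++++++++-
##################################+.......................--++++++++-----..
#################################++.................--+++++++++++-.........
#################################++-..........--++++++++++++----+..........
################################+++-....-+++++++++++++-----------..........
################################+-++++++++++++++------------------.........
################################++++++++++----+-------------------.........
```

The near cheek is about 8.3 px (23 mm) lower than at the start, which is roughly level. I'm moving the arm out of view to confirm.

{"op": "carry_out", "data": {
  "increments": [
    [150,[-36,-16,0],0],
    [150,[-36,-16,0],0],
    [150,[-36,-16,0],0],
    [150,[-36,-16,0],0],
    [150,[-36,-16,0],0],
    [150,[0,0,0],0],
    [150,[0,0,0],0],
    [150,[0,0,0],0]
  ]
}}

```text
time: 27.1
tool_pos: [0.2284, -0.4962, 0.2341]
ee_rot: [3.141, -0.0, 1.452]
wrist_force: [-0.1, 0.2, -0.8]
width: 0.0387
finger_force: 0.0
```

```bash
sed -i 's/y-6:y+h+6/y-14:y+h+14/; s/l\[1\]\/4-6/l[1]\/4-14/' h.py; python3 -c "
from h import *
s=robot.snapshot('side'); t=robot.snapshot('top'); cv2.imwrite('pics/s18.png',s); cv2.imwrite('pics/t18.png',t); beam(s); print(robot.get_obs()['tool_pos'])
g=cv2.cvtColor(s,6)[190:275,270:356]
print('\n'.join(''.join('#' if v<70 else '+' if v<125 else '-' if v<165 else '.' for v in r) for r in g[::1]))
a=cv2.imread('pics/top0.png',0).astype(int); d=cv2.absdiff(a.astype(np.uint8),cv2.cvtColor(t,6))
n,l,st,c=cv2.connectedComponentsWithStats((d[140:325]>25).astype(np.uint8)); print([(st[i].tolist()) for i in range(1,n) if st[i,4]>15])"
```

```text
jar [-0.75 -8.25] score 0.985 mm up 26.6
jarpan [-0.5  -7.75] score 0.85 mm up 25.7
wpan_frontL [1.25 4.25] score 0.706 mm up -13.2
wpan_rear [-1.    8.25] score 0.478 mm up -25.5
[ 0.22873877 -0.49596168  0.23434438]
..........-++++++++-+------+++++++++-.+#-.......-.....................................
...........++++++++++++---++++++++--..+#-.......-.....................................
.......-...-++++++++++++++++++++--....+#+.......--....................................
............+++++++++++++++++++-......+++-.......--...................................
.......-.-..-++++++++++++++++-..+-....++#-..++++++-...................................
.............-+++++++++-------..#-.-++++#-..+++----...................................
........-.....----------....--++#+++++++#+..--........................................
........-............--+++++++++#+-++-++##-...........................................
........-.....--+++++++++--+++++++-++--++#-...........................................
.........++++++++++--------+++++#+-----++++...........................................
.........+++
[... 6187 characters left out ...]
+++++++++++++---+++-------------------------------..............
++++++-..------++++++++++++++---+++-------------------------------------..............
+++++++..+-----++++++++---++---------------------------------------------.............
+++++++-..-------+--++---------------------------------------------------.............
[[197, 83, 39, 12, 96], [228, 92, 16, 43, 115], [314, 93, 30, 18, 231], [204, 95, 20, 21, 82], [407, 97, 14, 14, 164], [191, 106, 7, 20, 61], [325, 106, 33, 60, 185], [313, 109, 31, 8, 85], [264, 113, 7, 4, 16], [465, 113, 27, 28, 145], [289, 116, 14, 3, 24], [216, 118, 21, 11, 41], [201, 129, 4, 6, 19], [318, 130, 13, 15, 84], [204, 135, 44, 7, 88], [305, 151, 4, 7, 19]]
```

Run:
```python
from h import *
L=lambda f:cv2.GaussianBlur(cv2.imread(f,0),(0,0),.7).astype(np.float32)
a=L('pics/side0.png'); D={}
for nm,(x,y,w,h) in {'jar':(280,156,30,38),'jarlabel':(284,165,24,24),'needle':(298,185,12,30)}.items():
    for f,g in (('s13',-2),('s18',-8)):
        T=np.eye(2,3,dtype=np.float32); T[1,2]=g
        b=L(f'pics/{f}.png'); mask=np.zeros(a.shape,np.uint8); mask[y:y+h,x:x+w]=255
        tm=a[y:y+h,x:x+w]; T[:,2]+=[x,y]
        try:
            c,T=cv2.findTransformECC(tm,b,T,cv2.MOTION_TRANSLATION,(3,200,1e-6)); D[nm,f]=T[1,2]-y; print(nm,f,(T[:,2]-[x,y]).round(2),round(c,3))
        except cv2.error as e: print(nm,f,'fail')
    if (nm,'s18') in D and (nm,'s13') in D:
        k=(D[nm,'s18']-D[nm,'s13'])/.1476; print(nm,'angle now',round(.18-D[nm,'s18']/k,4))
```

```text
jar s13 [-0.22 -1.75] 0.993
jar s18 [-0.8  -8.06] 0.977
jar angle now -0.0085
jarlabel s13 [-0.28 -2.02] 0.994
jarlabel s18 [-0.71 -8.21] 0.994
jarlabel angle now -0.0159
needle s13 [-0.88 -1.81] 0.825
needle s18 [-2.25 -7.54] 0.611
needle angle now -0.0143
```

```bash
python3 -c "
from h import *
o=np.array([.518,.052,.0725]);ey=np.array([.122,.9925,0])
print('slab near top edge',proj('side',[o-ey*.026+[0,0,.064],o-ey*.026+[0,0,.084]]).round(1).tolist(),'cheek outer top',proj('side',[o-ey*.035+[0,0,.048]]).round(1).tolist())
s=cv2.imread('pics/s18.png',0); print([(y,int(s[y,328:334].mean())) for y in range(222,250)])"
```

```text
slab near top edge [[331.1, 235.6], [330.9, 228.8]] cheek outer top [[332.1, 243.6]]
[(222, 189), (223, 186), (224, 184), (225, 185), (226, 184), (227, 185), (228, 186), (229, 185), (230, 185), (231, 185), (232, 186), (233, 188), (234, 189), (235, 176), (236, 128), (237, 113), (238, 115), (239, 116), (240, 115), (241, 116), (242, 110), (243, 97), (244, 83), (245, 54), (246, 52), (247, 52), (248, 52), (249, 53)]
```

The slab's top edge is at row 235.7, where fully down predicts 235.6, so it is seated. The beam is at about -0.013 rad, inside the marks. Handing in.

```bash
python3 -c "
from bench import robot
print(robot.close_job())"
```

```text
the job is handed in; nothing more can be done
None
```

The job is handed in: the slab stands fully down in the slot and the 90 g weight is on the pan front, with the beam at about -0.013 rad (inside the 0.03 rad level marks), the jar upright and the shaker, cup and spice jar showing no movement.

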